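Pry up a strongback and pack its end

ROBOT

A 6-joint arm with a two-finger parallel gripper is mounted at the origin on the work surface. World frame = base frame: x ahead of the robot, y to its left, z up, the work surface at z = 0. Lengths are in mm, angles in rad, forces in N, time in s.
With the tool pointing down it reaches from about 300 to 875 mm from the base axis. Payload 4.2 kg.
Tool frame: the origin (TCP) lies between the finger pads; the fingertips stand robot.nose_length ahead of it and the grasp point (between the pads) lies 2 mm behind it (robot.nose_length is the distance from the TCP to the fingertips, in mm); z points along the fingers, y is the direction in which the jaws open and shut (so a half turn about z gives the same grasp; the last joint's range is limited). The gripper opens to 85 mm and grips with 20 to 120 N. Pads are 22 mm wide; open, the fingers measure 114 mm over their backs; the gripper's body (76 mm by 85 mm) begins 54 mm behind the grasp point. The pads swing forward as they close: fully open they stand 13 mm farther back than shut.
Start: joints at [-1.196, 0.32, 1.565, -0, 1.257, -0.02], TCP at [221.162, -530.78, 248.338] pointing down, gripper open.
Joint ranges: [-3.11, 3.11], [-0.84, 2.01], [0.21, 2.61], [-1.34, 4.49], [0.05, 2.63], [-2.56, 2.56]. Speed limits (rad/s): [2.57, 2.57, 3.14, 3.14, 3.14, 3.14].

INTERFACE

Orientations are given as a rotation vector (axis times angle).
In Python, from station import robot, viewer gives the robot as it stands.
- The arm moves only by the shell command python3 -m creep 'ROWS' [OPENING] [FORCE]. ROWS is JSON, a list of rows, each a list of 4 numbers: the shift along the tool's x, y, z in mm, then the turn about the tool's z in rad. A call has exactly 5 rows; each row is the pose to reach, as a shift and turn from the pose commanded when the call began, along the tool's axes at that moment; what a row does not reach only later rows make up. A row lasts 1/8 s, in which the tool goes at most 62.5 mm and 10.7 degrees, less where a joint would pass 70% of its speed; a pose out of reach is approached as far as the arm can. A call with a gripper value outside its range is refused whole. OPENING is the opening in per cent of the stroke, from 0 (shut) to 100 (fully open), set as the call begins (- or left out, the last holds). The fingers move at their own pace and stop on an object; FORCE is the grip in N (left out, the last holds). Time passes only in rows, so rows that repeat a pose let the fingers close, or fill a call up. It gives the time, the measured TCP pose, the force and the opening at its end, in the units of the state.
- robot.sense(): the state, without advancing time (a new reading comes with each control period).
- viewer.snapshot(name): name is "side" or "top" or "wrist"; returns a dict with "pixels" (480x640x3 uint8, blue, green, red), "fov_y" (degrees; the focal length in pixels is half the picture's height over the tangent of half this angle, whatever the lens; pixels are square), "cx", "cy" (the principal point, pixels), "k1" (the pictures are not rectified: a ray, as slopes to the right and down, at radius r is drawn at 1 + k1 r^2 times it, then the intrinsics apply), "R" (3x3) and "t" (3): a world point X has camera coordinates R X + t; the wrist camera has in their place "tool_from_camera" (4x4, takes a point from camera to tool coordinates, whose origin is the TCP and whose axes are the flange's). Camera axes: x right, y down, z forward; pixel columns grow to the right and rows downward; lengths in mm; the calibration is good to about 2 mm. A picture is of the moment at which its call begins: read the wrist's pose just before it. There is no depth.
- robot.hand_in(): hands the job in, once; it reports no verdict.
The state is a dict: "time_s": time; "qpos": joint angles; "joint_vel": joint speeds; "joint_efforts": joint torques, N m; "position": TCP position; "tool_rot": TCP orientation; "contact_force": force on the tool from outside, world axes, zero at the start; "wrist_torque": the same for the moment, N m; "opening": finger opening in mm.
Only numpy, scipy, OpenCV 4.12 (cv2) and the standard library are available. Lean on these libraries where they do the work, as an engineer would, in place of code of your own. Each camera call takes 0.05 s, during which the arm holds its last target. There are 200 camera calls.

TASK

The near end of the strongback (the long timber beam carrying the plywood frames) sits too low: raise it with the red pry bar and pack it with the loose plywood shim. Slide the bar's toe in under the beam's end, with the shank over the fulcrum block, until you just feel it butt against the hidden bearer (do not ram it); lever the end up over the block and tuck the bar's tail under the holdfast's arm so that the bar keeps the beam up with your hand off it, then slide the shim in crosswise from the robot's side behind the bearer until it spans most of the beam's width. Finally free the bar and let the beam down gently onto the shim, draw the bar clear of the beam and leave it lying on the bench, and leave the other things where they are.

Things in the scene. Friction and masses are not known exactly. Their poses are not given: they have to be found in the camera images.
- beam: the strongback: timber beam 80 wide, 60 high, about 4 kg (varies), hinged on a bolt at its far end 540 mm from the near end face. Half-round plywood frames on top reach 178 mm above the bench, 106 mm wide over their strips, the nearest 250 mm from the near end. Origin and axes as beam_end, the near end's lower edge: z = 20 mm when down; 30 mm or more lets the shim pass; about 28 to 30 mm when it rests on the shim.
- beam_end (a point): lower edge of the beam's near end face, mid-width, 20 mm above the bench when down; y along the beam to its far end, x across it away from the robot. Hidden below is the bearer, a fixed batten 19.5 mm high, 76 across, 30 along the beam; its near face is at y = 28 to 64 mm: feel for it with the toe (over 18 N is ramming). The shim goes behind it, centre at y about 128 mm.
- fulcrum: fixed beech fulcrum block, 90 mm along x, 46 along y, with a half-round ridge (radius 10 mm) along x on top, 19 mm above the bench. Origin on the bench under its centre; y points to the beam, in line with the beam's middle, x away from the robot. The ridge is 64 to 68 mm from the beam's end face.
- holdfast: fixed black iron holdfast about 245 mm from the fulcrum, away from the beam. Origin on the bench below its arm; axes as the fulcrum's. Round post of 16 mm at x = +50 mm, 114 mm tall, with a foot 44 mm across. Its level arm, 16 mm round, runs along x from the post to a free end at x = -26 mm; the shank, pressed low enough, swings under it towards +x.
- holdfast_arm (a point): underside of the holdfast's arm, 83 mm above the bench, straight above the holdfast's origin.
- pry_bar: red steel pry bar, 0.62 kg, lying toe up. Origin under the shank at the grip point; x along the shank to the toe, z up. Shank 16 wide, 14 high, from x = -135 (tail) to +190 mm (heel). From the heel the steel toe, 34 wide, 5 thick, 78 long, bends up 25 deg: level when the shank rises 25 deg to the tail. With the shank at about 34 deg the toe dips over the ridge into the gap.
- bar_grip (a point): middle of the pry bar's shank section at the grip point, 7 mm above its underside, axes as the bar's. With the toe butted it is 135 to 175 mm from the fulcrum ridge. On the ridge, turning the shank down to 10 deg lifts the beam and clears the holdfast's arm (up to about 20 N down here); parked it stays at about 11.5 deg, pushed up by the beam with up to 15 N.
- bar_tip (a point): middle of the pry bar's toe edge (half-way through its 5 mm thickness).
- shim: loose plywood packing shim, 150 x 40 x 26 mm, 0.1 kg, lying flat; x along its length. Origin under its centre. The bench under the beam is flat: it slides in along the bench.
- shim_center (a point): centre of the shim, 13 mm above its underside; x along its 150 mm length.
- glue_bottle: white glue bottle with red cap and yellow label, 56 mm across, 150 mm tall; origin under its centre. Bystander: leave alone.
- screwdriver: screwdriver with an orange handle, about 200 mm long, lying flat; origin under its middle. Bystander: leave alone.
- offcut: plywood offcut, 85 x 45 x 35 mm; origin under its centre. Bystander: leave alone.
- screw_tin: open steel screw tin, 70 mm across, 50 mm tall; origin under its centre. Bystander: leave alone.
Things that resemble listed ones, but are neither listed nor needed, are in the scene too. What is shaped like the shim but pink, purple or turquoise is not meant.

How it is judged (in metres and radians):
On the way, in this order (a step that is already met when the one before it is completed fails the run):
1. the toe of the bar is under the beam and butts against the hidden bearer (2 N or more) (contact force between pry_bar and bearer_c0 above 2 N and y of bar_tip in the frame of beam_end above 0.018 m), for 0.1 s.
2. the beam's end is up (its lower edge 30 mm or more above the bench), held by the bar alone, its tail under the holdfast's arm and the gripper off it (height (world z) of beam_end above 0.03 m and contact force between pry_bar and holdfast above 1 N and contact force between pry_bar and beam above 3 N and contact force between the fingers and pry_bar below 0.1 N), for 0.4 s.
3. with the beam still held up by the bar, the shim lies crosswise under it, behind the bearer (height (world z) of beam_end above 0.0295 m and contact force between pry_bar and holdfast above 1 N and x of shim_center in the frame of beam_end between -0.06 and 0.06 m and y of shim_center in the frame of beam_end between 0.09 and 0.2 m and angle between the x axis of shim_center and the x axis of beam_end, either way round below 0.3 rad), for 0.2 s.
At the end, for the whole second after the job is handed in: Beam bears on the shim (over 4 N), near end 26.5 to 31 mm up; shim crosswise within 17 deg, centre within 60 mm of the beam's centre line, 90 to 200 mm from its end face; bar off the beam, toe edge 5 mm outside the end face or 10 mm beside the beam, grip point under 50 mm high; all at rest (height (world z) of beam_end between 0.0265 and 0.031 m and contact force between shim and beam above 4 N and x of shim_center in the frame of beam_end between -0.06 and 0.06 m and y of shim_center in the frame of beam_end between 0.09 and 0.2 m and angle between the x axis of shim_center and the x axis of beam_end, either way round below 0.3 rad and contact force between pry_bar and beam below 0.1 N and (y of bar_tip in the frame of beam_end below -0.005 m or x of bar_tip in the frame of beam_end below -0.05 m or x of bar_tip in the frame of beam_end above 0.05 m) and height (world z) of bar_grip below 0.05 m and linear speed of each of pry_bar, shim, beam below 0.02 m/s); the robot touches nothing.
It fails at once if the bearer is rammed by the bar's toe (over 18 N) (contact force between pry_bar and bearer_c0 above 18 N).
It fails at once if the beam's end is heaved up more than 27 mm (height (world z) of beam_end above 0.047 m).
It fails at once if the beam is let fall or jerked (its end moves faster than 0.2 m/s) (linear speed of beam above 0.2 m/s).
It fails at once if a bystander is moved by more than 15 mm (distance of any of glue_bottle, screwdriver, offcut, screw_tin from where it was at the start of the episode above 0.015 m).
It also fails if it takes over 72 s, if anything falls off the work surface, if the arm or the gripper's body presses on something with over 40 N, if the wrist force passes 120 N, or if a joint passes its speed limit or range.

## Working session

There is one attempt and no reset: what is moved stays moved. The work goes in short steps, Python scripts to look and compute and a shell command to move; the robot and the scene stay as the last step left them, time stands still between calls to the robot, and variables do not carry over. Pictures are saved under pics/ and viewed, about 8 in all and at most 12, crops included, and the job is handed in when it is done.

```bash
ls; mkdir -p pics; cat > h.py <<'E'
import numpy as np, cv2, sys
from scipy.spatial.transform import Rotation as Ro
from station import robot, viewer
def cam(name):
    st=robot.sense(); s=viewer.snapshot(name)
    f=s["pixels"].shape[0]/2/np.tan(np.radians(s["fov_y"])/2)
    K=np.array([[f,0,s["cx"]],[0,f,s["cy"]],[0,0,1.]])
    if "R" in s: R=np.array(s["R"]);t=np.array(s["t"],float)
    else:
        T=np.array(s["tool_from_camera"],float); W=np.eye(4)
        W[:3,:3]=Ro.from_rotvec(st["tool_rot"]).as_matrix(); W[:3,3]=st["position"]
        M=np.linalg.inv(W@T); R=M[:3,:3]; t=M[:3,3]
    return dict(img=np.asarray(s["pixels"]).copy(),K=K,k1=s["k1"],R=R,t=t)
def rays(c,uv):
    uv=np.atleast_2d(np.asarray(uv,float))
    d=(uv-[c["K"][0,2],c["K"][1,2]])/c["K"][0,0]
    p=d.copy()
    for _ in range(30): p=d/(1+c["k1"]*(p**2).sum(1,keepdims=True))
    D=np.c_[p,np.ones(len(p))]@c["R"]
    return -c["R"].T@c["t"], D
def onz(c,uv,z):
    o,D=rays(c,uv); return o+D*((z-o[2])/D[:,2:3])
def proj(c,X):
    q=np.atleast_2d(X)@c["R"].T+c["t"]; p=q[:,:2]/q[:,2:]
    p=p*(1+c["k1"]*(p**2).sum(1,keepdims=True))
    return p*c["K"][0,0]+[c["K"][0,2],c["K"][1,2]]
def st():
    s=robot.sense(); print({k:np.round(s[k],3).tolist() for k in("time_s","position","tool_rot","contact_force","wrist_torque","opening")})
E
python3 - <<'E'
from h import *
st(); print(robot.nose_length)
for n in("top","side"):
    c=cam(n); np.save(f"{n}0.npy",c,allow_pickle=True); cv2.imwrite(f"pics/{n}0.png",c["img"]); print(n,-c["R"].T@c["t"],c["K"][0,0],c["k1"])
E
```

```text
pics
{'time_s': 0.0, 'position': [220.993, -530.344, 247.452], 'tool_rot': [-3.079, -0.616, 0.0], 'contact_force': [0.324, 0.513, -0.542], 'wrist_torque': [-0.025, -0.009, 0.026], 'opening': 85.797}
17.0
top [ 270.94515886  101.7975532  1590.05406652] 623.0288748753554 -0.07494445297550965
side [  277.70680029 -1552.71926416  1052.70599911] 603.630659891317 -0.19178734740057363
```

View pics/top0.png

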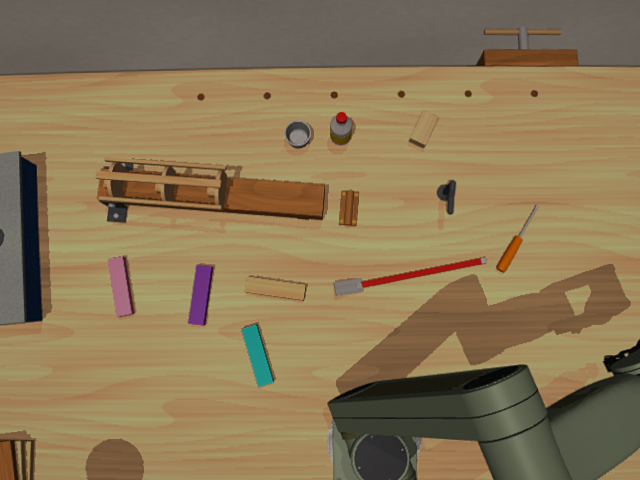

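View pics/side0.png

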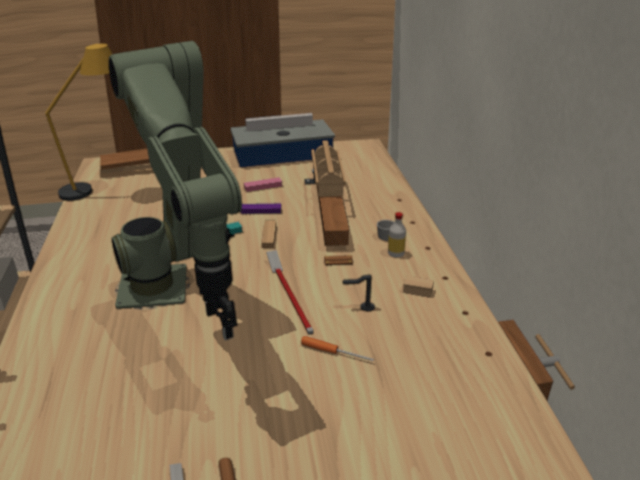

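```bash
cat > m.py <<'E'
from h import *
c=np.load("top0.npy",allow_pickle=True).item(); s=np.load("side0.npy",allow_pickle=True).item()
def P(n,uv,z,c=c): print(n,np.round(onz(c,uv,z),1).tolist())
P("beam end top corners, farther corners",[(327,184),(323,218),(229,178),(222,212)],80)
P("ridge ends",[(349.5,190),(347.5,225)],19)
P("holdfast foot",[(443,196)],5); P("post top",[(452,183)],114); P("arm free end",[(451,213)],91)
P("glue,tin,offcut",[(341,128),(298,134),(424,129)],60)
P("driver",[(536,206),(500,270)],8)
hsv=cv2.cvtColor(c["img"],cv2.COLOR_BGR2HSV)
red=((hsv[...,0]<6)|(hsv[...,0]>174))&(hsv[...,1]>180)&(hsv[...,2]>80); red[:200]=0
n,l,stt,ce=cv2.connectedComponentsWithStats(red.astype(np.uint8))
for i in range(1,n):
    if stt[i,4]>150:
        y,x=np.where(l==i); pts=np.c_[x,y].astype(np.float32); r=cv2.minAreaRect(pts); print(stt[i],r)
        P("bar",cv2.boxPoints(r),14)
P("toe edge",[(334,281),(336,295)],33);P("tail end",[(486,260)],14)
P("shim",[(246,276),(306,283),(306,300),(246,293)],26)
P("side: shim",[(270,222)],26,s)
crops=[c["img"][170:310,230:500]]
cv2.imwrite("pics/crop.png",cv2.resize(c["img"][165:310,235:500],None,fx=3,fy=3,interpolation=cv2.INTER_CUBIC))
E
python3 m.py
```

```text
beam end top corners, farther corners [[634.2, 109.4, 80.0], [548.4, 120.0, 80.0], [652.5, 354.1, 80.0], [566.2, 370.2, 80.0]]
ridge ends [[632.3, 51.8, 19.0], [540.8, 58.2, 19.0]]
holdfast foot [[617.2, -191.6, 5.0]]
post top [[625.5, -194.6, 114.0]]
arm free end [[555.7, -193.7, 91.0]]
glue,tin,offcut [[785.6, 72.4, 60.0], [770.9, 182.4, 60.0], [780.8, -139.8, 60.0]]
driver [[588.1, -433.0, 8.0], [422.3, -330.2, 8.0]]
[362 259 119  28 672] ((421.0876770019531, 272.4421081542969), (5.567378997802734, 120.80327606201172), 78.78936767578125)
bar [[396.3, 25.1, 14.0], [453.1, -278.1, 14.0], [439.1, -280.3, 14.0], [382.5, 22.6, 14.0]]
toe edge [[396.6, 94.3, 33.0], [361.6, 89.7, 33.0]]
tail end [[447.7, -293.8, 14.0]]
shim [[411.6, 316.2, 26.0], [392.7, 164.7, 26.0], [350.1, 164.9, 26.0], [368.8, 315.8, 26.0]]
side: shim [[391.8, 297.3, 26.0]]
```

View pics/crop.png

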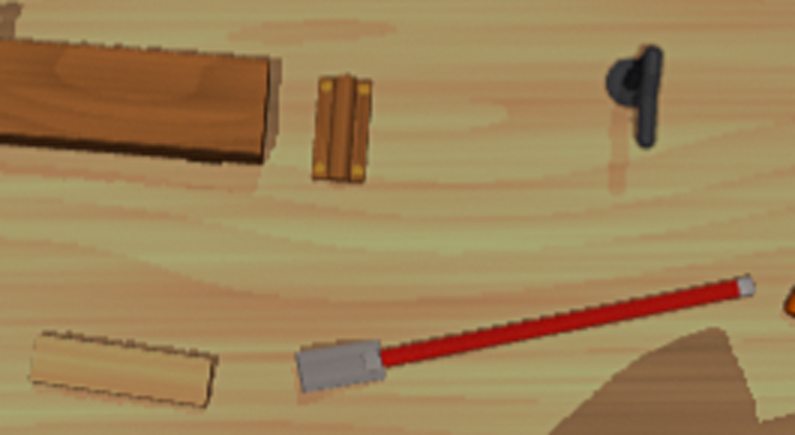

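Shim candidates at top px: wood (275,288), pink (121,287), purple (200,294), turquoise (257,355). The wooden 150×40 one is meant, and the crop confirms it. The bar is red, with its toe at (335,288) and tail at (485,261). I'll approach the bar's grip point now.

```bash
python3 -m creep '[[47,-38,0,0],[94,-75,0,0],[141,-113,0,0],[188,-150,0,0],[234,-188,0,0]]' 100 20 && python3 -m creep '[[40,-32,30,-0.18],[80,-64,60,-0.36],[94,-75,80,-0.54],[94,-75,90,-0.72],[94,-75,90,-0.9]]' && python3 -m creep '[[0,0,0,-0.18],[0,0,0,-0.36],[0,0,0,-0.458],[0,0,0,-0.458],[0,0,0,-0.458]]'
python3 - <<'E'
from h import *
st()
c=cam("wrist"); np.save("w1.npy",c,allow_pickle=True); cv2.imwrite("pics/w1.png",c["img"])
print(onz(c,[(320,240)],0), -c["R"].T@c["t"])
hsv=cv2.cvtColor(c["img"],cv2.COLOR_BGR2HSV)
red=((hsv[...,0]<6)|(hsv[...,0]>174))&(hsv[...,1]>180)&(hsv[...,2]>80)
y,x=np.where(red); p=onz(c,np.c_[x,y],14)[:,:2]
m=p.mean(0); u,sv,vt=np.linalg.svd(p-m,full_matrices=False); d=vt[0]*np.sign(vt[0][1]); print("axis",d,np.degrees(np.arctan2(d[1],d[0])),m); t=(p-m)@d
print("ends",m+d*t.min(),m+d*t.max(), "at y=-161:", m+d*(-161-m[1])/d[1])
E
```

```text
time_s: 0.72
position: [365.4, -265.4, 248.1]
tool_rot: [-3.081, -0.615, -0.0]
contact_force: [0.8, 0.3, 0.3]
opening: 85.1
time_s: 1.35
position: [422.1, -161.0, 157.0]
tool_rot: [-2.497, -1.902, 0.003]
contact_force: [-0.0, 0.4, -0.1]
opening: 85.3
time_s: 1.98
position: [422.6, -161.8, 158.2]
tool_rot: [-2.012, -2.413, 0.0]
contact_force: [-0.7, 0.2, 0.3]
opening: 85.6
{'time_s': 1.975, 'position': [422.634, -161.82, 158.162], 'tool_rot': [-2.012, -2.413, 0.0], 'contact_force': [-0.672, 0.196, 0.253], 'wrist_torque': [-0.037, -0.027, -0.0], 'opening': 85.562}
[[ 421.71518262 -174.88663553    0.        ]] [407.45465066 -81.75614066 283.36757274]
axis [-0.18580742  0.98258618] 100.70821030211788 [ 415.64549508 -114.06806576]
ends [ 446.66416718 -278.10090554] [393.38040656   3.6741022 ] at y=-161: [ 424.52034161 -161.        ]
```

View pics/w1.png

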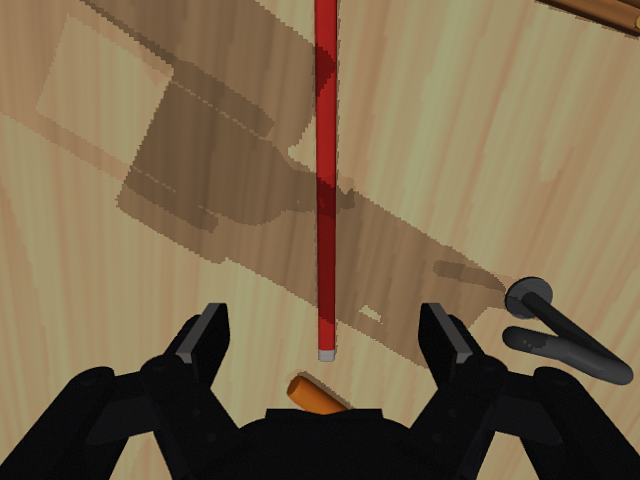

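Wrist view: the bar runs vertically at px x≈327, centred between the jaws, with its tail at (327,357). The holdfast is at right (530,300). Grasping now.

```bash
python3 -m creep '[[0,2,50,0],[0,2,90,0],[0,2,120,0],[0,2,134,0],[0,2,138,0]]' && python3 -m creep '[[0,0,0,0],[0,0,0,0],[0,0,0,0],[0,0,0,0],[0,0,0,0]]' 0 20 && python3 -m creep '[[0,0,-10,0],[0,0,-20,0],[0,0,-35,0],[0,0,-50,0],[0,0,-60,0]]' &&  python3 -m creep '[[0,0,-10,0],[0,0,-20,0],[0,0,-35,0],[0,0,-50,0],[0,0,-60,0]]'
python3 - <<'E'
from h import *
st()
c=cam("side"); cv2.imwrite("pics/s1.png",cv2.resize(c["img"][180:380,150:450],None,fx=2.5,fy=2.5))
E
```

```text
time_s: 2.65
position: [424.3, -161.3, 19.5]
tool_rot: [-2.01, -2.412, 0.001]
contact_force: [0.1, 0.2, 0.8]
opening: 85.0
time_s: 3.28
position: [424.8, -161.6, 20.8]
tool_rot: [2.01, 2.414, -0.0]
contact_force: [-1.6, -0.4, 6.4]
opening: 15.4
time_s: 3.9
position: [424.7, -161.4, 81.1]
tool_rot: [2.01, 2.414, 0.0]
contact_force: [-0.1, -0.1, -5.7]
opening: 15.2
time_s: 4.53
position: [424.7, -161.5, 141.0]
tool_rot: [2.01, 2.414, 0.0]
contact_force: [-0.4, 1.1, -5.6]
opening: 15.1
{'time_s': 4.525, 'position': [424.746, -161.508, 141.011], 'tool_rot': [2.01, 2.414, 0.0], 'contact_force': [-0.416, 1.103, -5.564], 'wrist_torque': [-0.083, -0.003, -0.016], 'opening': 15.12}
```

View pics/s1.png

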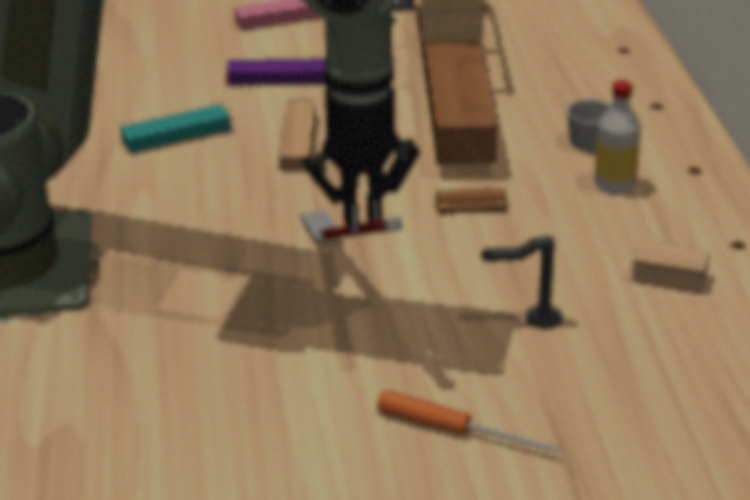

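```bash
cat >> h.py <<'E'
def barpts(g,yaw,th):
    """g: grip section middle; yaw of toe direction(rad), th tail-up pitch(rad). returns tail, heel, tip"""
    f=np.array([np.cos(yaw)*np.cos(th),np.sin(yaw)*np.cos(th),-np.sin(th)]); n=np.array([np.cos(yaw)*np.sin(th),np.sin(yaw)*np.sin(th),np.cos(th)])
    g=np.asarray(g,float); tip=g+190*f-7*n+78*(np.cos(.436)*f+np.sin(.436)*n)+2.5*(np.cos(.436)*n-np.sin(.436)*f)
    return np.array([g-135*f,g+190*f-7*n,tip])
E
python3 - <<'E'
from h import *
c=cam("side"); st()
hsv=cv2.cvtColor(c["img"],cv2.COLOR_BGR2HSV)
red=((hsv[...,0]<6)|(hsv[...,0]>174))&(hsv[...,1]>170)&(hsv[...,2]>70);red[:240]=0;red[290:]=0;red[:,:250]=0;red[:,330:]=0
y,x=np.where(red);print(len(x),x.min(),x.max(),y.min(),y.max())
for th in range(0,80,8): print(th,np.round(proj(c,barpts([424.7,-161.5,131],np.radians(100.5),np.radians(th))),0).tolist())
E
```

```text
{'time_s': 4.625, 'position': [425.291, -161.846, 141.291], 'tool_rot': [2.009, 2.413, 0.001], 'contact_force': [0.34, -0.522, -5.124], 'wrist_torque': [-0.217, -0.007, 0.018], 'opening': 15.289}
1 287 287 271 271
0 [[310.0, 295.0], [276.0, 237.0], [269.0, 216.0]]
8 [[309.0, 288.0], [276.0, 245.0], [269.0, 226.0]]
16 [[309.0, 282.0], [277.0, 253.0], [270.0, 237.0]]
24 [[308.0, 275.0], [278.0, 261.0], [271.0, 248.0]]
32 [[307.0, 267.0], [280.0, 270.0], [273.0, 259.0]]
40 [[306.0, 260.0], [281.0, 278.0], [275.0, 270.0]]
48 [[304.0, 253.0], [283.0, 287.0], [277.0, 281.0]]
56 [[302.0, 246.0], [285.0, 295.0], [280.0, 292.0]]
64 [[300.0, 240.0], [288.0, 302.0], [283.0, 303.0]]
72 [[298.0, 235.0], [290.0, 309.0], [286.0, 313.0]]
```

The bar has pivoted in the grip to about 34° tail-up, which is what I want. I'll carry it over the ridge with a 7° yaw, tail towards the robot, so it clears the holdfast arm.

```bash
python3 -m creep '[[0,0,-15,0],[0,0,-30,0],[-5,20,-30,0.08],[-10,45,-30,0.18],[-15,65,-30,0.26]]' && python3 -m creep '[[-3,15,0,0.06],[-3,27,0,0.117],[-3,31,0,0.117],[-3,31,0,0.117],[-3,31,0,0.117]]'
cat > look.py <<'E'
from h import *
import sys
st()
t=cam("top"); s=cam("side"); n=sys.argv[1]
a=cv2.resize(t["img"][165:295,300:500],None,fx=3,fy=3); b=cv2.resize(s["img"][190:330,250:430],None,fx=3,fy=3)
h=max(a.shape[0],b.shape[0]); im=np.zeros((h,a.shape[1]+b.shape[1],3),np.uint8); im[:a.shape[0],:a.shape[1]]=a; im[:b.shape[0],a.shape[1]:]=b
cv2.imwrite(f"pics/{n}.png",cv2.resize(im,(800,int(h*800/im.shape[1])))); np.save(n+"_t.npy",t,allow_pickle=True);np.save(n+"_s.npy",s,allow_pickle=True)
E
python3 look.py l1
```

```text
time_s: 5.25
position: [491.6, -164.4, 169.6]
tool_rot: [-2.308, -2.129, 0.002]
contact_force: [-1.1, -0.4, -5.6]
opening: 15.2
time_s: 5.88
position: [520.6, -169.4, 169.7]
tool_rot: [-2.424, -1.994, 0.003]
contact_force: [-4.4, 1.4, -4.4]
opening: 15.4
{'time_s': 5.875, 'position': [520.585, -169.446, 169.743], 'tool_rot': [-2.424, -1.994, 0.003], 'contact_force': [-4.398, 1.429, -4.387], 'wrist_torque': [0.166, 1.282, 0.878], 'opening': 15.411}
```

View pics/l1.png

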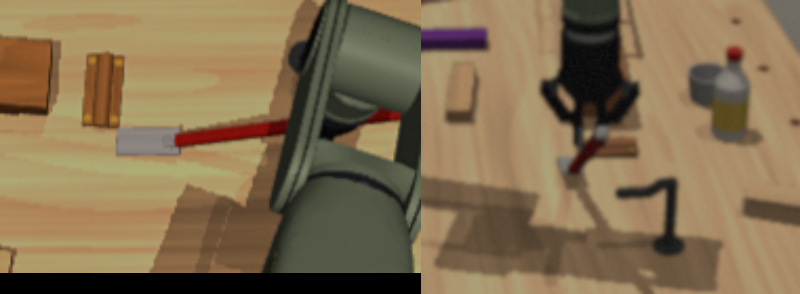

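The toe is touching the near end of the fulcrum block: it hung steeper than planned. I'll back off, lift, and measure the tilt.

```bash
python3 -m creep '[[0,-8,-5,0],[0,-15,-20,0],[0,-15,-40,0],[0,-15,-40,0],[0,-15,-40,0]]' && python3 look.py l2; cat > tilt.py <<'E'
from h import *
import sys
n=sys.argv[1]
from scipy.optimize import least_squares
s=robot.sense(); g=np.array(s["position"])-[0,0,13]; R=Ro.from_rotvec(s["tool_rot"]).as_matrix(); yaw=np.arctan2(R[1,0],R[0,0]); print("yaw tool",np.degrees(yaw))
t=np.load(n+"_t.npy",allow_pickle=True).item()
hsv=cv2.cvtColor(t["img"],cv2.COLOR_BGR2HSV)
red=((hsv[...,0]<6)|(hsv[...,0]>174))&(hsv[...,1]>150)&(hsv[...,2]>60);red[:160]=0
y,x=np.where(red[:,:520]);i=x.argmin();uv=[x.min(),y[x<x.min()+3].mean()];print("red front",uv,"tailmost",x.max(),y[x>x.max()-3].mean())
for th in range(16,64,4):
    b=barpts(g,yaw,np.radians(th)); print(th,np.round(proj(t,b[1:]),0).tolist(),"tipz",b[2][2])
E
python3 tilt.py l2
```

```text
time_s: 6.6
position: [508.1, -167.5, 211.2]
tool_rot: [2.426, 1.991, 0.003]
contact_force: [0.5, -1.9, -4.0]
opening: 15.0
{'time_s': 6.6, 'position': [508.081, -167.474, 211.156], 'tool_rot': [2.426, 1.991, 0.003], 'contact_force': [0.473, -1.856, -3.987], 'wrist_torque': [-0.266, -0.158, -0.127], 'opening': 15.006}
yaw tool 78.78858785110626
red front [np.int64(396), np.float64(227.5)] tailmost 492 224.3846153846154
16 [[369.0, 215.0], [337.0, 208.0]] tipz 152.89462250810624
20 [[371.0, 217.0], [339.0, 210.0]] tipz 135.05012421579346
24 [[373.0, 218.0], [341.0, 212.0]] tipz 117.50913936991647
28 [[375.0, 219.0], [343.0, 214.0]] tipz 100.35712588543063
32 [[377.0, 221.0], [346.0, 215.0]] tipz 83.67764664791807
36 [[380.0, 222.0], [349.0, 217.0]] tipz 67.55196240360847
40 [[383.0, 223.0], [353.0, 219.0]] tipz 52.05863586519208
44 [[387.0, 225.0], [357.0, 221.0]] tipz 37.27314896218027
48 [[390.0, 226.0], [361.0, 223.0]] tipz 23.267535100532584
52 [[394.0, 227.0], [366.0, 225.0]] tipz 10.110028223143583
56 [[398.0, 229.0], [371.0, 226.0]] tipz -2.135269619068024
60 [[402.0, 230.0], [376.0, 228.0]] tipz -13.408700565908031
```

View pics/l2.png

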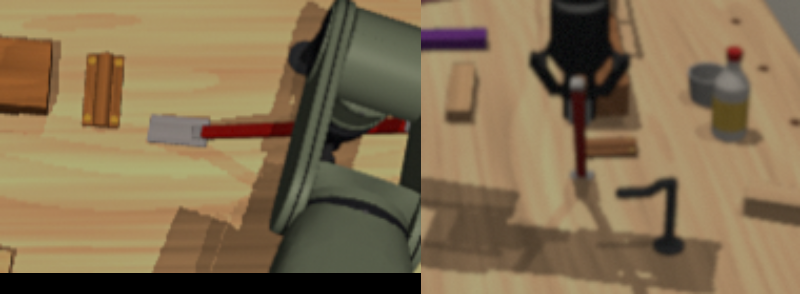

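The tilt is now 52° because the 20 N grip creeps. I'll move back, press the toe on the bench to reset the tilt to about 34°, then grip harder.

```bash
python3 -m creep '[[-30,0,0,0],[-55,0,0,0],[-55,0,20,0],[-55,0,40,0],[-55,0,60,0]]' && python3 -m creep '[[0,0,10,0],[0,0,19,0],[0,0,19,0],[0,0,19,0],[0,0,19,0]]' && python3 -m creep '[[0,0,0,0],[0,0,0,0],[0,0,-15,0],[0,0,-30,0],[0,0,-40,0]]' 0 90 && python3 look.py l3 && python3 tilt.py l3 | head -12
```

```text
time_s: 7.32
position: [496.7, -221.2, 149.4]
tool_rot: [-2.428, -1.994, 0.0]
contact_force: [-0.4, -1.8, -4.8]
opening: 15.0
time_s: 7.95
position: [496.9, -220.7, 131.7]
tool_rot: [2.427, 1.994, 0.001]
contact_force: [0.3, 0.2, -5.2]
opening: 14.9
time_s: 8.57
position: [497.2, -221.4, 173.0]
tool_rot: [2.425, 1.993, 0.001]
contact_force: [0.1, -0.6, -6.6]
opening: 12.7
{'time_s': 8.575, 'position': [497.171, -221.372, 173.028], 'tool_rot': [2.425, 1.993, 0.001], 'contact_force': [0.141, -0.552, -6.649], 'wrist_torque': [-0.232, 0.04, -0.006], 'opening': 12.665}
yaw tool 78.82488944160512
red front [np.int64(402), np.float64(228.8125)] tailmost 516 235.0
16 [[391.0, 222.0], [360.0, 215.0]] tipz 115.71391395795212
20 [[392.0, 223.0], [361.0, 217.0]] tipz 97.86941566563938
24 [[394.0, 225.0], [363.0, 219.0]] tipz 80.32843081976237
28 [[396.0, 226.0], [365.0, 220.0]] tipz 63.17641733527654
32 [[398.0, 227.0], [367.0, 222.0]] tipz 46.49693809776397
36 [[401.0, 228.0], [370.0, 224.0]] tipz 30.371253853454384
40 [[404.0, 230.0], [373.0, 225.0]] tipz 14.877927315037986
44 [[407.0, 231.0], [377.0, 227.0]] tipz 0.09244041202617881
48 [[410.0, 232.0], [381.0, 229.0]] tipz -13.913173449621507
52 [[414.0, 233.0], [386.0, 231.0]] tipz -27.07068032701051
```

```bash
python3 -m creep '[[30,12,0,0],[60,12,0,0],[60,12,0,0],[60,12,0,0],[60,12,0,0]]' && python3 -m creep '[[8,0,2,0],[16,0,5,0],[24,0,8,0],[32,0,11,0],[32,0,11,0]]' && python3 look.py l4 && python3 tilt.py l4 | head -12
```

```text
time_s: 9.3
position: [519.9, -165.1, 171.2]
tool_rot: [2.428, 1.994, -0.001]
contact_force: [-0.1, -0.8, -5.5]
opening: 11.9
time_s: 9.93
position: [528.3, -138.0, 164.9]
tool_rot: [2.422, 1.984, 0.004]
contact_force: [-0.3, 1.4, 0.4]
opening: 0.4
{'time_s': 9.925, 'position': [528.282, -138.02, 164.853], 'tool_rot': [2.422, 1.984, 0.004], 'contact_force': [-0.34, 1.44, 0.424], 'wrist_torque': [0.023, -0.017, -0.021], 'opening': 0.373}
yaw tool 78.66934373375352
red front [np.int64(380), np.float64(217.64705882352942)] tailmost 498 210.2
16 [[354.0, 211.0], [324.0, 204.0]] tipz 104.61908760671881
20 [[356.0, 213.0], [325.0, 206.0]] tipz 86.77458931440607
24 [[358.0, 214.0], [327.0, 208.0]] tipz 69.23360446852907
28 [[360.0, 215.0], [330.0, 210.0]] tipz 52.081590984043224
32 [[363.0, 217.0], [332.0, 211.0]] tipz 35.402111746530665
36 [[366.0, 218.0], [336.0, 213.0]] tipz 19.27642750222107
40 [[369.0, 219.0], [339.0, 215.0]] tipz 3.783100963804679
44 [[372.0, 221.0], [343.0, 217.0]] tipz -11.002385939207132
48 [[376.0, 222.0], [348.0, 219.0]] tipz -25.007999800854815
52 [[379.0, 223.0], [352.0, 220.0]] tipz -38.165506678243815
```

View pics/l4.png

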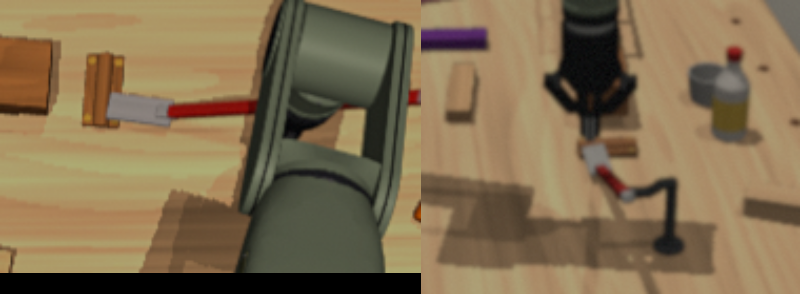

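The bar squeezed out of the fingertips at 90 N because the grip was too shallow. I'll rise, open, move aside and see where it settled.

```bash
python3 -m creep '[[0,0,-30,0],[0,0,-60,0],[0,0,-90,0],[0,-50,-100,0],[0,-100,-100,0]]' 100 40 && python3 -m creep '[[-50,-30,0,0],[-100,-60,0,0],[-150,-60,0,0],[-160,-60,0,0],[-160,-60,0,0]]' && python3 look.py l5
```

```text
time_s: 10.65
position: [428.0, -112.9, 261.1]
tool_rot: [2.426, 1.995, 0.003]
contact_force: [-0.1, -0.1, 0.2]
opening: 85.1
time_s: 11.28
position: [338.6, -258.8, 260.2]
tool_rot: [-2.428, -1.993, -0.001]
contact_force: [0.6, 0.1, 0.3]
opening: 85.4
{'time_s': 11.275, 'position': [338.554, -258.751, 260.151], 'tool_rot': [-2.428, -1.993, -0.001], 'contact_force': [0.591, 0.068, 0.302], 'wrist_torque': [0.01, 0.003, 0.037], 'opening': 85.39}
```

View pics/l5.png

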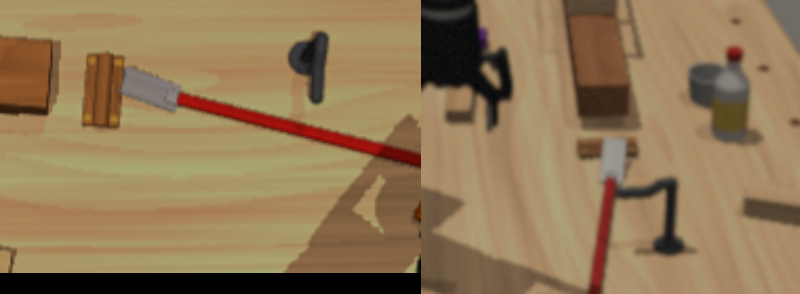

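The bar lies flat on the bench: toe just short of the block at (125,85), tail running off right towards the robot's side. Next I'll measure it and check that the screwdriver hasn't moved.

```bash
cat > bar.py <<'E'
from h import *
import sys
def comp(c,lo,hi,vmin=60,smin=150):
    h=cv2.cvtColor(c["img"],cv2.COLOR_BGR2HSV); m=((h[...,0]>=lo)&(h[...,0]<=hi)) if lo<=hi else ((h[...,0]>=lo)|(h[...,0]<=hi))
    m&=(h[...,1]>smin)&(h[...,2]>vmin); m[:160]=0
    n,l,s,ce=cv2.connectedComponentsWithStats(m.astype(np.uint8)); return [(s[i],np.argwhere(l==i)[:,::-1]) for i in range(1,n) if s[i,4]>60]
def bar(c,zf=14,zt=14):
    pts=np.vstack([p for s,p in comp(c,174,5) if s[4]>100 and s[2]>15]); p=onz(c,pts,zf)[:,:2]; m=p.mean(0); vt=np.linalg.svd(p-m,full_matrices=False)[2][0]; vt=vt*np.sign(vt[1]); t=(p-m)@vt
    print("bar yaw",np.degrees(np.arctan2(vt[1],vt[0])),"front",m+vt*t.max(),"tail",m+vt*t.min(),"grip(from front)",m+vt*(t.max()-190), "from tail", m+vt*(t.min()+121), "len",t.max()-t.min())
if __name__=="__main__":
    n=sys.argv[1]; c=np.load(n+"_t.npy",allow_pickle=True).item(); c0=np.load("top0.npy",allow_pickle=True).item()
    bar(c0); bar(c)
    for q in(c0,c): print("orange",[(s.tolist(),p.mean(0).round(1).tolist()) for s,p in comp(q,7,14,100,200) if s[0]>480])
E
python3 bar.py l5
```

```text
bar yaw 100.61515178308747 front [389.40277247  23.89929577] tail [ 446.23244215 -279.32385508] grip(from front) [ 424.40291567 -162.84917136] from tail [ 423.94287727 -160.39456811] len 308.50265893032525
bar yaw 74.7659265692655 front [576.05825746 -36.67790348] tail [ 494.82512981 -334.96427484] grip(from front) [ 526.1332834  -220.00137979] from tail [ 526.6194554  -218.21616624] len 309.1497701223984
orange [([497, 236, 25, 36, 233], [509.4, 253.1])]
orange [([498, 236, 24, 35, 253], [510.3, 252.5])]
```

```bash
python3 -m creep '[[10,45,20,0.07],[20,90,60,0.07],[30,135,100,0.07],[40,174,130,0.07],[40,174,160,0.07]]' && python3 -m creep '[[0,0,40,0],[0,0,70,0],[0,0,80,0],[0,0,82,0],[0,0,82,0]]' && python3 -m creep '[[0,0,0,0],[0,0,0,0],[0,0,0,0],[0,0,0,0],[0,0,0,0]]' 0 40 && python3 -m creep '[[0,0,-12,0],[0,-5,-25,0],[0,-25,-45,0],[5,-55,-60,0],[15,-90,-60,0]]' && python3 look.py l6 && python3 bar.py l6
```

```text
time_s: 12.0
position: [520.2, -251.4, 98.8]
tool_rot: [2.491, 1.913, 0.002]
contact_force: [-0.7, -0.4, -0.8]
opening: 85.3
time_s: 12.62
position: [517.7, -253.5, 19.5]
tool_rot: [2.493, 1.908, 0.002]
contact_force: [0.5, 0.4, 0.1]
opening: 85.4
time_s: 13.25
position: [517.3, -253.8, 18.8]
tool_rot: [2.495, 1.907, 0.001]
contact_force: [1.2, -0.4, 2.9]
opening: 14.8
time_s: 13.88
position: [433.9, -215.8, 80.0]
tool_rot: [2.493, 1.905, 0.002]
contact_force: [0.2, -0.5, -5.3]
opening: 14.7
{'time_s': 13.875, 'position': [433.872, -215.787, 79.973], 'tool_rot': [2.493, 1.905, 0.002], 'contact_force': [0.179, -0.488, -5.344], 'wrist_torque': [-0.274, -0.033, -0.055], 'opening': 14.728}
bar yaw 100.61515178308747 front [389.40277247  23.89929577] tail [ 446.23244215 -279.32385508] grip(from front) [ 424.40291567 -162.84917136] from tail [ 423.94287727 -160.39456811] len 308.50265893032525
bar yaw 76.80377931731385 front [493.61074373 -11.31852041] tail [ 446.57693135 -211.90771659] grip(from front) [ 450.23628006 -196.3013734 ] from tail [474.1996161  -94.10284705] len 206.02962197311712
orange [([497, 236, 25, 36, 233], [509.4, 253.1])]
orange []
```

```bash
python3 -m creep '[[0,0,15,0],[0,0,30,0],[0,0,45,0],[0,0,57,0],[0,0,62,0]]' && python3 -m creep '[[0,0,0,0],[0,0,0,0],[0,0,0,0],[0,0,-60,0],[-60,-120,-160,0]]' 100 && python3 -m creep '[[-60,-60,0,0],[-90,-60,0,0],[-90,-60,0,0],[-90,-60,0,0],[-90,-60,0,0]]' && python3 look.py l7 && python3 bar.py l7
```

```text
time_s: 14.6
position: [433.7, -215.7, 19.4]
tool_rot: [-2.495, -1.909, 0.001]
contact_force: [-14.4, 4.2, 67.9]
opening: 14.6
time_s: 15.22
position: [387.7, -226.5, 115.8]
tool_rot: [2.489, 1.909, 0.003]
contact_force: [0.5, -0.5, -0.0]
opening: 85.2
time_s: 15.85
position: [303.8, -295.7, 113.4]
tool_rot: [-2.494, -1.91, -0.0]
contact_force: [0.4, -0.9, 0.7]
opening: 85.3
{'time_s': 15.85, 'position': [303.755, -295.675, 113.449], 'tool_rot': [-2.494, -1.91, -0.0], 'contact_force': [0.392, -0.911, 0.708], 'wrist_torque': [-0.022, 0.012, -0.006], 'opening': 85.341}
bar yaw 100.61515178308747 front [389.40277247  23.89929577] tail [ 446.23244215 -279.32385508] grip(from front) [ 424.40291567 -162.84917136] from tail [ 423.94287727 -160.39456811] len 308.50265893032525
bar yaw 75.07955281490476 front [490.63104476   1.02127459] tail [ 411.04532245 -297.65486658] grip(from front) [ 441.71029163 -182.57273379] from tail [ 442.20011787 -180.73447177] len 309.09759704224655
orange [([497, 236, 25, 36, 233], [509.4, 253.1])]
orange [([498, 236, 24, 36, 263], [509.2, 254.2])]
```

```bash
python3 -m creep '[[30,20,0,0],[60,40,0,0],[90,60,0,0],[120,80,0,0],[156,104,0,0]]' && python3 -m creep '[[0,0,30,0],[0,0,60,0],[0,0,85,0],[0,0,94,0],[0,0,96,0]]' && python3 -m creep '[[0,0,0,0],[0,0,0,0],[0,0,0,0],[0,0,0,0],[0,0,0,0]]' 0 25 && python3 -m creep '[[0,0,-20,0],[0,0,-40,0],[0,0,-60,0],[0,0,-85,0],[0,0,-112,0]]' && python3 -m creep '[[0,0,0,0],[0,0,0,0],[0,0,0,0],[0,0,0,0],[0,0,0,0]]' && python3 look.py l8 && python3 tilt.py l8
```

```text
time_s: 16.58
position: [445.5, -171.5, 113.6]
tool_rot: [-2.494, -1.91, 0.0]
contact_force: [-0.1, -0.4, -0.5]
opening: 85.3
time_s: 17.2
position: [444.6, -172.8, 17.5]
tool_rot: [-2.494, -1.909, 0.0]
contact_force: [0.5, -0.5, 0.4]
opening: 85.3
time_s: 17.82
position: [444.9, -173.3, 18.1]
tool_rot: [2.494, 1.908, 0.001]
contact_force: [-0.2, 0.1, 3.9]
opening: 15.7
time_s: 18.45
position: [443.0, -172.6, 129.0]
tool_rot: [-2.493, -1.907, 0.004]
contact_force: [-0.4, 0.0, -6.5]
opening: 15.1
time_s: 19.08
position: [444.1, -172.9, 129.1]
tool_rot: [-2.494, -1.908, 0.001]
contact_force: [0.3, -0.4, -4.8]
opening: 15.1
{'time_s': 19.075, 'position': [444.139, -172.875, 129.116], 'tool_rot': [-2.494, -1.908, 0.001], 'contact_force': [0.269, -0.399, -4.789], 'wrist_torque': [0.082, -0.1, -0.036], 'opening': 15.137}
yaw tool 74.82668190898899
red front [np.int64(383), np.float64(247.5)] tailmost 487 264.8
16 [[371.0, 242.0], [341.0, 233.0]] tipz 71.89012573443121
20 [[372.0, 243.0], [343.0, 235.0]] tipz 54.045627442118494
24 [[374.0, 244.0], [344.0, 236.0]] tipz 36.50464259624148
28 [[376.0, 245.0], [347.0, 238.0]] tipz 19.35262911175564
32 [[379.0, 247.0], [349.0, 239.0]] tipz 2.673149874243087
36 [[381.0, 248.0], [352.0, 241.0]] tipz -13.452534370066514
40 [[384.0, 249.0], [356.0, 243.0]] tipz -28.94586090848291
44 [[387.0, 251.0], [359.0, 245.0]] tipz -43.731347811494715
48 [[391.0, 252.0], [363.0, 247.0]] tipz -57.736961673142396
52 [[394.0, 253.0], [368.0, 248.0]] tipz -70.8944685505314
56 [[398.0, 255.0], [372.0, 250.0]] tipz -83.13976639274301
60 [[402.0, 256.0], [377.0, 252.0]] tipz -94.41319733958302
```

```bash
python3 -m creep '[[0,0,0,0],[0,0,-18,0],[0,0,-36,0],[10,20,-36,-0.03],[20,40,-36,-0.07]]' 0 40 && python3 -m creep '[[10,15,0,0],[21,30,0,0],[21,30,0,0],[21,30,0,0],[21,30,0,0]]' && python3 -m creep '[[9,0,4,0],[18,0,8,0],[27,0,12,0],[36,0,16,0],[45,0,20,0]]' && python3 look.py l9 && python3 tilt.py l9
```

```text
time_s: 19.8
position: [488.5, -164.4, 165.8]
tool_rot: [2.425, 1.996, -0.001]
contact_force: [0.1, -0.3, -5.6]
opening: 14.2
time_s: 20.42
position: [521.1, -149.6, 165.6]
tool_rot: [-2.427, -1.994, 0.001]
contact_force: [0.1, 0.1, -6.5]
opening: 14.5
time_s: 21.05
position: [530.6, -104.6, 145.3]
tool_rot: [-2.427, -1.995, 0.0]
contact_force: [0.1, -0.9, -6.1]
opening: 14.6
{'time_s': 21.05, 'position': [530.622, -104.599, 145.311], 'tool_rot': [-2.427, -1.995, 0.0], 'contact_force': [0.06, -0.902, -6.108], 'wrist_torque': [-0.303, 0.016, 0.025], 'opening': 14.579}
yaw tool 78.89135029052586
red front [np.int64(356), np.float64(217.5)] tailmost 455 222.5
16 [[342.0, 212.0], [311.0, 205.0]] tipz 87.63979146962572
20 [[344.0, 213.0], [313.0, 207.0]] tipz 69.79529317731298
24 [[346.0, 214.0], [315.0, 208.0]] tipz 52.25430833143598
28 [[348.0, 216.0], [318.0, 210.0]] tipz 35.10229484695014
32 [[351.0, 217.0], [321.0, 212.0]] tipz 18.422815609437585
36 [[353.0, 218.0], [324.0, 214.0]] tipz 2.2971313651279814
40 [[357.0, 219.0], [328.0, 215.0]] tipz -13.196195173288409
44 [[360.0, 221.0], [332.0, 217.0]] tipz -27.981682076300217
48 [[364.0, 222.0], [336.0, 219.0]] tipz -41.9872959379479
52 [[367.0, 223.0], [341.0, 221.0]] tipz -55.1448028153369
56 [[371.0, 225.0], [345.0, 222.0]] tipz -67.39010065754852
60 [[375.0, 226.0], [351.0, 224.0]] tipz -78.66353160438852
```

View pics/l9.png

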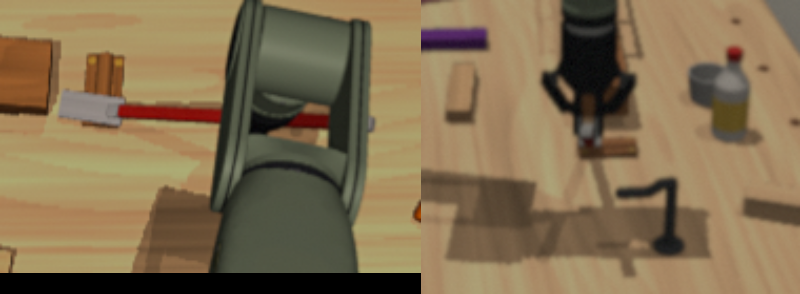

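The toe edge is at (60,104), just short of the beam's end and aligned with the gap. I'll lower onto the ridge and feed the toe in.

```bash
cat > chk.py <<'E'
from h import *
import sys
f=[];
s=robot.sense(); R=Ro.from_rotvec(s["tool_rot"]).as_matrix(); F=R.T@np.array(s["contact_force"])
print("   TOOL F",F.round(1),"z",round(s["position"][2],1)); sys.exit(1 if len(sys.argv)>1 and F[0]<-float(sys.argv[1]) else 0)
E
python3 -m creep '[[0,0,3,0],[0,0,6,0],[4,0,7,0],[8,0,8,0],[12,0,8,0]]' 0 25 | head -2 && python3 chk.py 8 && python3 -m creep '[[2,0,0,0],[4,0,0,0],[6,0,1,0],[9,0,1,0],[9,0,1,0]]' |head -2 && python3 chk.py 8 && python3 -m creep '[[1,0,2,0],[2,0,4,0],[3,0,7,0],[4,0,10,0],[4,0,10,0]]' |head -2 && python3 chk.py 8; python3 look.py l10; python3 tilt.py l10
```

```text
time_s: 21.78
position: [533.2, -93.4, 137.9]
   TOOL F [-1.2 -0.6  1.7] z 137.9
time_s: 22.4
position: [534.6, -84.3, 136.6]
   TOOL F [ 0.7 -0.5  4.3] z 136.6
time_s: 23.02
position: [535.1, -80.1, 126.1]
   TOOL F [ 2.8 -0.2  3.3] z 126.1
{'time_s': 23.025, 'position': [535.131, -80.126, 126.066], 'tool_rot': [-2.426, -1.993, -0.0], 'contact_force': [0.302, 2.756, -3.274], 'wrist_torque': [0.802, -0.203, -0.002], 'opening': 14.6}
yaw tool 78.81112659722957
red front [np.int64(343), np.float64(215.5)] tailmost 442 223.0
16 [[332.0, 211.0], [302.0, 205.0]] tipz 68.799973493527
20 [[334.0, 212.0], [304.0, 206.0]] tipz 50.95547520121429
24 [[336.0, 214.0], [306.0, 208.0]] tipz 33.41449035533728
28 [[338.0, 215.0], [309.0, 210.0]] tipz 16.262476870851437
32 [[341.0, 216.0], [312.0, 211.0]] tipz -0.41700236666111623
36 [[344.0, 218.0], [315.0, 213.0]] tipz -16.54268661097072
40 [[347.0, 219.0], [319.0, 215.0]] tipz -32.03601314938711
44 [[350.0, 220.0], [323.0, 217.0]] tipz -46.82150005239892
48 [[354.0, 222.0], [327.0, 218.0]] tipz -60.827113914046606
52 [[358.0, 223.0], [332.0, 220.0]] tipz -73.9846207914356
56 [[362.0, 224.0], [336.0, 222.0]] tipz -86.22991863364722
60 [[366.0, 225.0], [342.0, 224.0]] tipz -97.50334958048721
```

```bash
python3 -m creep '[[0,0,2,0],[0,0,4,0],[0,0,6,0],[0.5,0,8.5,0],[0.5,0,10.5,0]]' | head -2 && python3 chk.py 1 && python3 -m creep '[[0,0,1.5,0],[0,0,3,0],[0,0,4.5,0],[0.5,0,6,0],[0.5,0,7,0]]' |head -2 && python3 chk.py 1 && python3 -m creep '[[0.3,0,1,0],[0.6,0,2,0],[0.9,0,3,0],[1.2,0,4,0],[1.2,0,4.2,0]]' |head -2 && python3 chk.py 1  && python3 -m creep '[[0.3,0,1,0],[0.6,0,2,0],[0.9,0,3,0],[1.2,0,4,0],[1.2,0,4.2,0]]' |head -2 && python3 chk.py 1
```

```text
time_s: 23.75
position: [535.5, -80.4, 116.0]
   TOOL F [ 0.1 -0.9  2.9] z 116.0
time_s: 24.38
position: [535.5, -79.8, 109.0]
   TOOL F [-0.   0.6  0.9] z 109.0
time_s: 25.0
position: [535.7, -78.6, 104.9]
   TOOL F [-0.1  0.2  1.8] z 104.9
time_s: 25.62
position: [536.2, -78.5, 101.3]
   TOOL F [-5.3 -0.1 -3. ] z 101.3
```

```bash
python3 -m creep '[[0,0,0,0],[0,0,0,0],[0,0,0,0],[0,0,0,0],[0,0,0,0]]' |head -2 && python3 chk.py 8 && python3 -m creep '[[0.1,0,0,0],[0.2,0,0,0],[0.3,0,0,0],[0.4,0,0,0],[0.4,0,0,0]]' |head -2 && python3 chk.py 8; python3 look.py l11;python3 tilt.py l11 | head -12
```

```text
time_s: 26.25
position: [536.2, -78.4, 101.3]
   TOOL F [-4.9 -0.4 -3. ] z 101.3
time_s: 26.88
position: [536.2, -78.4, 101.3]
   TOOL F [-5.8 -0.6 -3.2] z 101.3
{'time_s': 26.875, 'position': [536.223, -78.393, 101.344], 'tool_rot': [2.425, 1.994, -0.002], 'contact_force': [-1.712, -5.571, 3.189], 'wrist_torque': [-0.684, 0.266, 0.023], 'opening': 14.363}
yaw tool 78.87112104794747
red front [np.int64(338), np.float64(214.93333333333334)] tailmost 439 224.64705882352942
16 [[331.0, 213.0], [302.0, 206.0]] tipz 43.90196839787585
20 [[333.0, 214.0], [303.0, 208.0]] tipz 26.057470105563134
24 [[335.0, 215.0], [306.0, 210.0]] tipz 8.516485259686116
28 [[338.0, 216.0], [308.0, 211.0]] tipz -8.635528224799721
32 [[340.0, 218.0], [311.0, 213.0]] tipz -25.315007462312273
36 [[343.0, 219.0], [315.0, 215.0]] tipz -41.44069170662188
40 [[346.0, 220.0], [318.0, 216.0]] tipz -56.93401824503827
44 [[349.0, 222.0], [322.0, 218.0]] tipz -71.71950514805006
48 [[353.0, 223.0], [326.0, 220.0]] tipz -85.72511900969776
52 [[357.0, 224.0], [331.0, 221.0]] tipz -98.88262588708676
```

```bash
python3 -m creep '[[0.2,0,0,0],[0.4,0,0,0],[0.6,0,0,0],[0.8,0,0,0],[0.8,0,0,0]]' |head -2 && python3 chk.py 12 && python3 -m creep '[[-2,0,0,0],[-3,0,2,0],[-5,0,6,0],[-7,0,11,0],[-8.5,0,15,0]]' 0 40 |head -2 && python3 chk.py && python3 -m creep '[[-1,0,3,0],[-2,0,6,0],[-3,0,10,0],[-3.5,0,13,0],[-4,0,16,0]]' |head -2 && python3 chk.py
```

```text
time_s: 27.6
position: [536.4, -78.3, 101.4]
   TOOL F [-9.1 -0.3 -4. ] z 101.4
time_s: 28.22
position: [535.8, -85.1, 87.7]
   TOOL F [ -5.   -2.9 -15.8] z 87.7
time_s: 28.85
position: [535.2, -90.0, 71.9]
   TOOL F [ -7.1  -2.4 -16.4] z 71.9
```

```bash
python3 -m creep '[[-0.5,0,2,0],[-1,0,4,0],[-1,0,6,0],[-1,0,8,0],[-1,0,8,0]]' |head -2 && python3 chk.py; python3 look.py l12; python3 tilt.py l12 | head -6
```

```text
time_s: 29.48
position: [535.2, -91.3, 64.0]
   TOOL F [ -8.7  -0.3 -15.2] z 64.0
{'time_s': 29.475, 'position': [535.233, -91.296, 63.952], 'tool_rot': [2.421, 1.993, 0.002], 'contact_force': [-2.019, -8.458, 15.241], 'wrist_torque': [-0.915, 0.477, 0.19], 'opening': 14.495}
yaw tool 78.93104925116135
red front [np.int64(338), np.float64(214.5)] tailmost 394 222.0
16 [[336.0, 216.0], [307.0, 210.0]] tipz 6.511346145997761
20 [[338.0, 217.0], [309.0, 211.0]] tipz -11.333152146314958
24 [[340.0, 218.0], [311.0, 213.0]] tipz -28.874136992191975
28 [[342.0, 219.0], [314.0, 214.0]] tipz -46.02615047667781
```

View pics/l12.png

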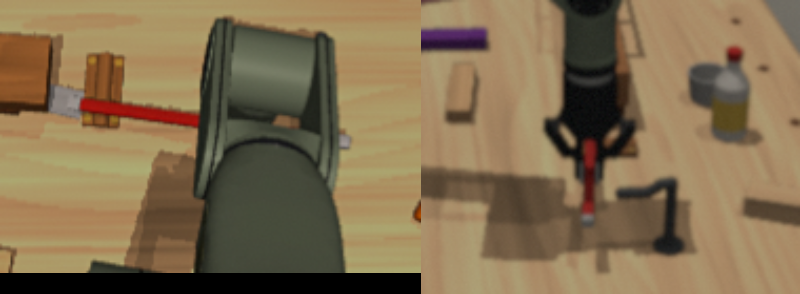

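```bash
python3 - <<'E'
from h import *
t=np.load("l12_t.npy",allow_pickle=True).item(); s=np.load("l12_s.npy",allow_pickle=True).item()
o1,d1=rays(t,[(464,231.5)]);o2,d2=rays(s,[(329.3,293)])
A=np.c_[d1[0],-d2[0]]; k=np.linalg.lstsq(A,o2-o1,rcond=None)[0]; a=o1+k[0]*d1[0]; b=o2+k[1]*d2[0]; print("tail",a,b)
g=np.array([535.2,-91.3,53.3]);
for th in (7,9,11,13,15):
    T=barpts(g-0,np.radians(78.9),np.radians(th))[0]; f=(g-T)/135; T=T-f*10; print(th,T.round(),proj(s,T).round(),proj(t,T).round())
E
```

```text
tail [ 511.24187467 -226.06079821   80.36116158] [ 512.93557815 -226.14947494   80.65000495]
7 [ 507. -233.   71.] [[328. 297.]] [[466. 234.]]
9 [ 508. -232.   76.] [[328. 296.]] [[466. 233.]]
11 [ 508. -231.   81.] [[328. 294.]] [[466. 233.]]
13 [ 508. -230.   86.] [[328. 292.]] [[466. 232.]]
15 [ 508. -229.   91.] [[328. 291.]] [[466. 232.]]
```

```bash
python3 -m creep '[[0,0,1,0],[0,0,2,0],[0,0,3,0],[0,3,3,-0.013],[0.2,7,3,-0.03]]' |head -2 && python3 chk.py && python3 -m creep '[[0.4,4,0,-0.017],[0.6,8,0,-0.034],[0.8,12,0,-0.05],[1.1,15,0,-0.065],[1.1,15,0,-0.065]]' |head -2 && python3 chk.py; python3 - <<'E'
from h import *
t=cam("top");s=cam("side");np.save("l13_t.npy",t,allow_pickle=True);np.save("l13_s.npy",s,allow_pickle=True)
# beam end lower/upper height: compare top-edge row of beam end against start
for n,c,c0 in(("side",s,np.load("side0.npy",allow_pickle=True).item()),):
    for z in(80,90,100,110): print(z,proj(c,[[591.2-0,120.8,z]]).round(1))
    for u in(330,345):
        col=lambda q:cv2.cvtColor(q["img"],cv2.COLOR_BGR2GRAY)[205:250,u].astype(int)
        print(u,"before",col(c0).tolist(),"\n now",col(c).tolist())
E
```

```text
time_s: 30.2
position: [539.0, -92.2, 60.2]
   TOOL F [ -9.2  -7.6 -14.8] z 60.2
time_s: 30.82
position: [553.5, -93.4, 59.8]
   TOOL F [ -8.6  -7.5 -14. ] z 59.8
80 [[335.2 229. ]]
90 [[335.2 226.4]]
100 [[335.3 223.7]]
110 [[335.3 221. ]]
330 before [93, 92, 94, 95, 93, 95, 95, 94, 95, 96, 97, 97, 97, 96, 96, 95, 95, 96, 94, 93, 93, 94, 94, 92, 88, 75, 58, 45, 41, 41, 44, 44, 41, 42, 43, 42, 41, 40, 42, 40, 54, 68, 78, 81, 82] 
 now [42, 43, 45, 42, 45, 44, 44, 43, 42, 44, 43, 45, 45, 47, 48, 49, 44, 35, 24, 17, 13, 23, 37, 51, 54, 42, 27, 12, 15, 14, 9, 7, 13, 14, 15, 6, 12, 12, 14, 13, 16, 11, 12, 13, 18]
345 before [132, 122, 114, 111, 111, 114, 107, 100, 98, 97, 97, 94, 94, 95, 96, 97, 93, 94, 93, 92, 93, 91, 92, 93, 85, 70, 54, 47, 47, 45, 45, 44, 44, 46, 43, 42, 43, 42, 43, 48, 65, 77, 79, 79, 78] 
 now [44, 44, 46, 45, 48, 47, 47, 48, 46, 47, 47, 45, 46, 50, 53, 56, 50, 37, 24, 16, 13, 25, 41, 49, 45, 34, 24, 16, 14, 13, 11, 14, 19, 15, 12, 14, 13, 14, 7, 13, 10, 17, 12, 12, 17]
```

```bash
python3 -m creep '[[0.3,3,0,-0.012],[0.6,6,0,-0.025],[0.9,9,0,-0.037],[1,12,0,-0.05],[1,12,0,-0.05]]' |head -2 && python3 chk.py && python3 -m creep '[[0,0,-1,0],[0,0,-2,0],[0,0,-3,0],[0,0,-4,0],[0,0,-4,0]]' |head -2 && python3 chk.py && python3 -m creep '[[0,0,-1,0],[0,0,-2,0],[0,0,-3,0],[0,0,-3,0],[0,0,-3,0]]' |head -2 && python3 chk.py
python3 - <<'E'
from h import *
t=cam("top");s=cam("side");np.save("l14_t.npy",t,allow_pickle=True);np.save("l14_s.npy",s,allow_pickle=True)
E
python3 tilt.py l14 | head -2
```

```text
time_s: 31.55
position: [564.9, -93.5, 59.5]
   TOOL F [ -8.4  -8.4 -13.9] z 59.5
time_s: 32.17
position: [565.2, -92.9, 63.2]
   TOOL F [-5.3 -5.8 -9.9] z 63.2
time_s: 32.8
position: [565.4, -92.4, 65.8]
   TOOL F [-1.4 -6.3 -7.8] z 65.8
yaw tool 87.35199652264676
red front [np.int64(337), np.float64(213.6153846153846)] tailmost 442 209.5
```

```bash
python3 -m creep '[[0,0,-1,0],[0,0,-2,0],[0,0,-2.5,0],[0,0,-2.5,0],[0,0,-2.5,0]]' |head -2 && python3 chk.py && python3 -m creep '[[0,0,0,0],[0,0,0,0],[0,0,0,0],[0,0,0,0],[0,0,-10,0]]' 100 && python3 -m creep '[[0,0,-30,0],[0,0,-60,0],[0,-30,-100,0],[0,-80,-120,0],[0,-130,-120,0]]' |head -2; python3 -m creep '[[50,-30,0,0],[100,-50,0,0],[150,-50,0,0],[200,-50,0,0],[230,-50,0,0]]' |head -2; python3 look.py l15; cp pics/l15.png pics/parked.png; python3 bar.py l15; ls
```

```text
time_s: 33.52
position: [565.7, -91.6, 68.1]
   TOOL F [ 1.  -4.4 -6.4] z 68.1
time_s: 34.15
position: [567.1, -92.2, 77.9]
tool_rot: [-2.275, -2.164, 0.002]
contact_force: [0.1, -0.4, 0.4]
opening: 85.5
time_s: 34.78
position: [437.6, -86.0, 200.6]
time_s: 35.4
position: [399.3, 148.5, 199.2]
{'time_s': 35.4, 'position': [399.325, 148.502, 199.198], 'tool_rot': [2.274, 2.167, 0.003], 'contact_force': [0.078, 0.391, 0.361], 'wrist_torque': [0.036, 0.025, -0.018], 'opening': 85.346}
bar yaw 100.61515178308747 front [389.40277247  23.89929577] tail [ 446.23244215 -279.32385508] grip(from front) [ 424.40291567 -162.84917136] from tail [ 423.94287727 -160.39456811] len 308.50265893032525
bar yaw 90.90977044829293 front [571.26910187  84.78570018] tail [ 575.7696799  -198.62914962] grip(from front) [ 574.28588815 -105.19034831] from tail [573.84846338 -77.64440295] len 283.45058174085807
orange [([497, 236, 25, 36, 233], [509.4, 253.1])]
orange [([497, 236, 25, 36, 238], [509.3, 253.1])]
bar.py
chk.py
h.py
l10_s.npy
l10_t.npy
l11_s.npy
l11_t.npy
l12_s.npy
l12_t.npy
l13_s.npy
l13_t.npy
l14_s.npy
l14_t.npy
l15_s.npy
l15_t.npy
l1_s.npy
l1_t.npy
l2_s.npy
l2_t.npy
l3_s.npy
l3_t.npy
l4_s.npy
l4_t.npy
l5_s.npy
l5_t.npy
l6_s.npy
l6_t.npy
l7_s.npy
l7_t.npy
l8_s.npy
l8_t.npy
l9_s.npy
l9_t.npy
look.py
m.py
pics
side0.npy
tilt.py
top0.npy
w1.npy
```

```bash
python3 - <<'E'
from h import *
from bar import comp
t=np.load("l15_t.npy",allow_pickle=True).item(); s=np.load("l15_s.npy",allow_pickle=True).item(); s0=np.load("side0.npy",allow_pickle=True).item()
# beam end face top edge in side view: column profiles
for u in(328,335,342):
    for q in(s0,s):
        g=cv2.GaussianBlur(cv2.cvtColor(q["img"],cv2.COLOR_BGR2GRAY),(3,3),0)[212:252,u].astype(int); print(u,"edges",212+np.argmin(np.diff(g)), 212+np.argmax(np.diff(g)),np.diff(g).min())
for z in(80,90,100): print(z,proj(s,[[591.2,120.8,z]]).round(1),proj(s,[[591.2,120.8,z-60]]).round(1))
r=[p for st_,p in comp(t,174,5) if st_[4]>60 and st_[0]>325];print([(p[:,0].min(),p[:,0].max(),p[p[:,0].argmax()].tolist(),p[p[:,0].argmin()].tolist()) for p in r])
r=[p for st_,p in comp(s,174,5) if st_[4]>20 and st_[0]<360];print([(p[:,1].min(),p[:,1].max(),p[p[:,1].argmax()].tolist(),p[p[:,1].argmin()].tolist()) for p in r])
E
```

```text
328 edges 230 250 -17
328 edges 249 244 -16
335 edges 230 250 -15
335 edges 225 244 -14
342 edges 230 250 -14
342 edges 225 244 -16
80 [[335.2 229. ]] [[334.9 244.8]]
90 [[335.2 226.4]] [[334.9 242.2]]
100 [[335.3 223.7]] [[335.  239.6]]
[(np.int64(337), np.int64(447), [447, 212], [337, 213])]
[(np.int64(252), np.int64(281), [341, 281], [330, 252])]
```

The beam is about 19 mm up (end ≈38 mm) and the bar stays parked under the arm with the hand off. Next I'll grasp the shim's near end.

```bash
python3 -m creep '[[10,-10,30,0.076],[20,-20,60,0.076],[26,-28,100,0.076],[26,-28,140,0.076],[26,-28,165,0.076]]' |head -2 && python3 -m creep '[[0,0,8,0],[0,0,14,0],[0,0,14,0],[0,0,14,0],[0,0,14,0]]' |head -2 && python3 -m creep '[[0,0,0,0],[0,0,0,0],[0,0,0,0],[0,0,0,0],[0,0,0,0]]' 0 40 && python3 -m creep '[[0,0,-20,0],[0,0,-35,0.15],[0,0,-35,0.33],[0,0,-35,0.51],[0,0,-35,0.69]]' | head -2
python3 - <<'E'
from h import *
st(); print(robot.sense()["qpos"])
E
```

```text
time_s: 36.12
position: [372.1, 172.8, 32.2]
time_s: 36.75
position: [373.0, 173.9, 19.8]
time_s: 37.38
position: [372.6, 173.8, 19.4]
tool_rot: [2.357, 2.077, 0.0]
contact_force: [-1.1, -0.4, 5.7]
opening: 39.5
time_s: 38.0
position: [372.3, 173.6, 54.0]
{'time_s': 38.0, 'position': [372.325, 173.629, 53.959], 'tool_rot': [2.924, 1.149, -0.001], 'contact_force': [-0.243, -0.311, -1.951], 'wrist_torque': [-0.075, 0.085, -0.058], 'opening': 38.823}
[ 4.08432212e-01  3.10194864e-01  2.18736080e+00 -1.61438897e-04
  6.44736990e-01  1.23049686e+00]
```

```bash
python3 -m creep '[[10,-6,0,0.16],[25,-14,0,0.33],[45,-25,0,0.5],[65,-37,0,0.66],[82,-46,0,0.82]]' |head -2 && python3 -m creep '[[0,0,10,0],[0,0,20,0],[0,0,28,0],[0,0,31,0],[0,0,31,0]]' |head -2; python3 chk.py
python3 - <<'E'
from h import *
st(); s=robot.sense(); p=np.array(s["position"]); R=Ro.from_rotvec(s["tool_rot"]).as_matrix()
E=np.array([591.2,120.8]); xb=np.array([.9974,-.0715]); yb=np.array([.0715,.9974]); print("beam frame grip",(p[:2]-E)@xb,(p[:2]-E)@yb,"toolx yaw",np.degrees(np.arctan2(R[1,0],R[0,0])))
t=cam("top"); np.save("l16_t.npy",t,allow_pickle=True)
cv2.imwrite("pics/l16.png",cv2.resize(t["img"][160:310,200:360],None,fx=4,fy=4))
E
```

```text
time_s: 38.62
position: [400.8, 264.1, 53.8]
time_s: 39.25
position: [400.7, 263.1, 23.0]
   TOOL F [ 0.2 -0.8  1.1] z 23.0
{'time_s': 39.25, 'position': [400.729, 263.13, 23.006], 'tool_rot': [3.14, -0.102, -0.001], 'contact_force': [0.279, 0.782, -1.111], 'wrist_torque': [0.02, 0.047, -0.047], 'opening': 38.949}
beam frame grip -200.1521137177195 128.34162179731106 toolx yaw -3.738904190155822
```

View pics/l16.png

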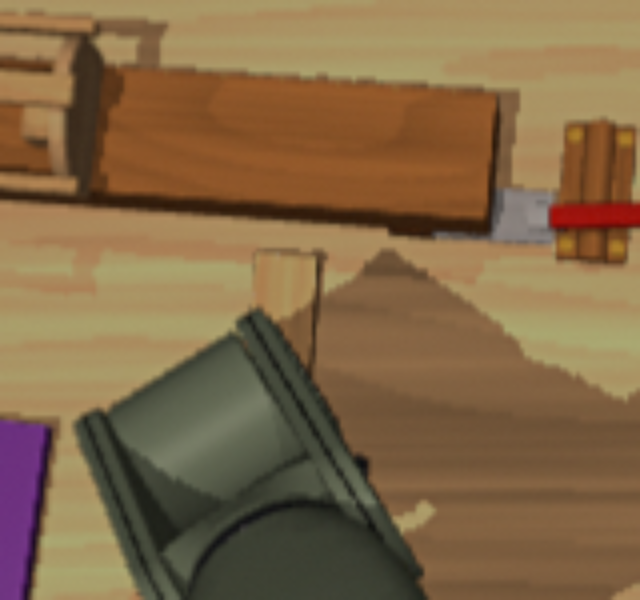

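Crop: the shim's end is at (288,250), square to the beam and about 20 mm off its side, with the bar toe at the right under the beam's end. Sliding it in.

```bash
python3 - <<'E'
from h import *
t=np.load("l16_t.npy",allow_pickle=True).item(); E=np.array([591.2,120.8]); B=np.array([[.9974,-.0715],[.0715,.9974]])
print((onz(t,[(263.3,222.5),(280.7,222.5)],29)[:,:2]-E)@B.T)
E
python3 -m creep '[[12,0,0,0],[24,0,0,0],[36,0,0,0],[48,0,0,0],[55,0,0,0]]' |head -2 && python3 chk.py 6 && python3 -m creep '[[12,0,0,0],[24,0,0,0],[36,0,0,0],[48,0,0,0],[55,0,0,0]]' |head -2; python3 chk.py 6
```

```text
[[-54.25436368 148.5957648 ]
 [-51.54365057 104.24277449]]
time_s: 39.92
position: [456.8, 259.8, 23.2]
   TOOL F [-0.2 -0.6  2.2] z 23.2
time_s: 40.55
position: [511.5, 256.2, 23.2]
   TOOL F [ 0.1 -0.7  0.5] z 23.2
```

```bash
python3 -m creep '[[0,0,1.5,0],[0,0,3,0],[0,0,3,0],[0,0,3,0],[0,0,3,0]]' |head -2 && python3 -m creep '[[0,0,0,0],[0,0,0,0],[0,0,0,0],[-20,0,0,0],[-50,0,0,0]]' 100 |head -2 && python3 -m creep '[[-10,0,-60,0],[-10,0,-120,0],[-10,0,-170,0],[20,60,-170,0],[40,115,-170,0]]' |head -2 && python3 -m creep '[[20,55,0,-0.18],[40,110,0,-0.36],[60,165,0,-0.54],[87,215,0,-0.72],[87,229,0,-0.9]]' |head -2 && python3 -m creep '[[0,0,0,-0.18],[0,0,0,-0.36],[0,0,0,-0.54],[0,0,0,-0.69],[0,0,0,-0.69]]' && python3 - <<'E'
from h import *
from bar import comp
E=np.array([591.2,120.8]); B=np.array([[.9974,-.0715],[.0715,.9974]])
w=cam("wrist"); np.save("w2.npy",w,allow_pickle=True)
p=np.vstack([p for s,p in comp(w,174,5) if s[4]>200]); print(p.min(0),p.max(0))
# bar line: intersect rays with sloped height z=33+ (d from ridge)*tan: iterate
z=np.full(len(p),60.)
o,D=rays(w,p)
for _ in range(8):
    X=o+D*((z-o[2])/D[:,2])[:,None]; z=19+14.3-((X[:,:2]-E)@B[1]+66)*np.tan(np.radians(11.5))
X=X[:,:2];m=X.mean(0);v=np.linalg.svd(X-m,full_matrices=False)[2][0];v*=np.sign(v[1]);print("yaw",np.degrees(np.arctan2(v[1],v[0])),"x at y=-91:",m+v*(-91.6-m[1])/v[1])
s=cam("side");g=lambda u:cv2.GaussianBlur(cv2.cvtColor(s["img"],cv2.COLOR_BGR2GRAY),(3,3),0)[212:252,u].astype(int)
print([212+np.argmin(np.diff(g(u))) for u in(335,342)])
E
```

```text
time_s: 41.18
position: [510.5, 256.3, 20.3]
time_s: 41.8
position: [461.0, 259.7, 20.3]
time_s: 42.42
position: [493.9, 142.1, 191.4]
time_s: 43.05
position: [566.0, -94.7, 190.1]
time_s: 43.68
position: [564.7, -91.4, 190.2]
tool_rot: [2.298, 2.142, -0.0]
contact_force: [0.8, 0.5, -0.3]
opening: 85.6
[312 160] [340 387]
yaw 88.72552025082717 x at y=-91: [565.50807876 -91.6       ]
[np.int64(225), np.int64(225)]
```

```bash
python3 -m creep '[[0,1,50,0],[0,1,90,0],[0,1,115,0],[0,1,125,0],[0,1,129,0]]' |head -2 && python3 -m creep '[[0,0,0,0],[0,0,0,0],[0,0,0,0],[0,0,0,0],[0,0,0,0]]' 0 50 && python3 chk.py && python3 -m creep '[[0,0,2,0],[0,0,4,0],[0,0,6,0],[0,0,7.5,0],[0,0,7.5,0]]' | head -2 && python3 chk.py
```

```text
time_s: 44.4
position: [566.2, -91.6, 61.3]
time_s: 45.02
position: [565.1, -91.5, 61.9]
tool_rot: [-2.293, -2.146, 0.002]
contact_force: [-3.0, 0.9, 4.8]
opening: 15.0
   TOOL F [ 0.7 -3.1 -4.8] z 61.9
time_s: 45.65
position: [565.3, -92.4, 56.1]
   TOOL F [ -3.1  -6.2 -15.2] z 56.1
```

```bash
python3 -m creep '[[0,0,1.5,0],[0.2,-4,1.5,0.016],[0.5,-8,1.5,0.033],[0.7,-12,1.5,0.05],[0.9,-16,1.5,0.065]]' | head -2 && python3 chk.py && python3 -m creep '[[0.2,-4,0,0.016],[0.5,-8,0,0.033],[0.7,-12,0,0.05],[0.9,-18,0,0.075],[0.9,-22,0,0.085]]' | head -2 && python3 chk.py; python3 - <<'E'
from h import *
s=cam("side");t=cam("top");np.save("l17_t.npy",t,allow_pickle=True);np.save("l17_s.npy",s,allow_pickle=True);st()
E
```

```text
time_s: 46.28
position: [554.5, -91.6, 55.8]
   TOOL F [ -4.1   4.6 -12.3] z 55.8
time_s: 46.9
position: [534.6, -87.7, 56.3]
   TOOL F [ -1.6   7.2 -12.7] z 56.3
{'time_s': 47.0, 'position': [534.048, -87.513, 56.296], 'tool_rot': [2.44, 1.959, 0.014], 'contact_force': [3.438, -4.053, 14.677], 'wrist_torque': [-0.43, -0.806, 0.124], 'opening': 15.306}
```

```bash
python3 -m creep '[[0,0,-2,0],[0,0,-4,0],[0,0,-6,0],[0,0,-8,0],[0,0,-10,0]]' | head -2 && python3 chk.py && python3 -m creep '[[0,0,-3,0],[0,0,-6,0],[0,0,-8,0],[0,0,-10,0],[0,0,-12,0]]' | head -2 && python3 chk.py && python3 -m creep '[[0,0,-3,0],[0,0,-6,0],[0,0,-9,0],[0,0,-12,0],[0,0,-15,0]]' | head -2 && python3 chk.py
```

```text
time_s: 47.62
position: [532.8, -85.2, 64.7]
   TOOL F [ 9.   3.5 -4.8] z 64.7
time_s: 48.25
position: [530.4, -83.0, 74.6]
   TOOL F [10.3  2.1  6.2] z 74.6
time_s: 48.88
position: [527.9, -85.9, 89.3]
   TOOL F [0.4 0.3 7.1] z 89.3
```

```bash
python3 look.py l18; python3 tilt.py l18 | head -12; python3 - <<'E'
from h import *
s=np.load("l18_s.npy",allow_pickle=True).item()
for u in(338,342,345):
    g=cv2.GaussianBlur(cv2.cvtColor(s["img"],cv2.COLOR_BGR2GRAY),(3,3),0)[212:252,u].astype(int);d=np.diff(g); print(u,g.tolist())
E
```

```text
{'time_s': 48.875, 'position': [527.945, -85.861, 89.297], 'tool_rot': [-2.45, -1.966, 0.001], 'contact_force': [0.362, 0.291, -7.131], 'wrist_torque': [-0.372, 0.051, 0.014], 'opening': 14.728}
yaw tool 77.49515634065644
red front [np.int64(339), np.float64(215.78571428571428)] tailmost 441 228.5
16 [[335.0, 215.0], [305.0, 208.0]] tipz 32.11209505088846
20 [[336.0, 216.0], [307.0, 209.0]] tipz 14.267596758575742
24 [[338.0, 218.0], [309.0, 211.0]] tipz -3.2733880873012757
28 [[341.0, 219.0], [312.0, 213.0]] tipz -20.425401571787113
32 [[343.0, 220.0], [315.0, 215.0]] tipz -37.104880809299665
36 [[346.0, 221.0], [318.0, 216.0]] tipz -53.23056505360926
40 [[349.0, 223.0], [321.0, 218.0]] tipz -68.72389159202567
44 [[352.0, 224.0], [325.0, 220.0]] tipz -83.50937849503747
48 [[356.0, 225.0], [330.0, 222.0]] tipz -97.51499235668517
52 [[360.0, 227.0], [334.0, 223.0]] tipz -110.67249923407415
338 [24, 21, 23, 26, 31, 34, 32, 26, 20, 15, 13, 13, 14, 14, 13, 13, 12, 11, 11, 12, 12, 12, 12, 13, 15, 15, 12, 13, 14, 16, 18, 23, 35, 51, 62, 64, 58, 49, 40, 29]
342 [92, 92, 92, 92, 92, 91, 88, 85, 83, 83, 85, 86, 88, 87, 84, 74, 60, 48, 43, 41, 40, 39, 35, 32, 31, 30, 29, 28, 29, 31, 32, 33, 32, 29, 24, 18, 14, 14, 17, 26]
345 [100, 97, 95, 93, 93, 95, 95, 94, 92, 91, 90, 90, 91, 90, 87, 77, 62, 50, 45, 44, 44, 44, 43, 43, 42, 42, 40, 37, 33, 29, 26, 22, 18, 16, 16, 21, 29, 42, 60, 84]
```

```bash
python3 -m creep '[[-5,0,-2,0],[-10,0,-4,0],[-15,0,-6,0],[-20,0,-8,0],[-25,0,-10,0]]' | head -2 && python3 chk.py && python3 -m creep '[[-10,0,-1,0],[-20,0,-2,0],[-30,0,-3,0],[-40,0,-4,0],[-50,0,-6,0]]' | head -2 && python3 chk.py; python3 look.py l19; python3 tilt.py l19 | head -10;  python3 - <<'E'
from h import *
t=np.load("l19_t.npy",allow_pickle=True).item(); hsv=cv2.cvtColor(t["img"],cv2.COLOR_BGR2HSV)
m=(hsv[...,1]<40)&(hsv[...,2]>100); m[:195]=0;m[235:]=0;m[:,:300]=0;m[:,395:]=0; y,x=np.where(m); print("toe px",x.min(),x.max(),y.min(),y.max(),len(x))
E
```

```text
time_s: 49.6
position: [522.9, -109.3, 99.3]
   TOOL F [-1.3  0.6  6.7] z 99.3
time_s: 50.22
position: [511.7, -159.7, 105.3]
   TOOL F [-0.2  1.2  6.4] z 105.3
{'time_s': 50.225, 'position': [511.746, -159.741, 105.304], 'tool_rot': [-2.451, -1.966, 0.0], 'contact_force': [1.082, -0.43, -6.421], 'wrist_torque': [-0.314, -0.013, 0.023], 'opening': 14.848}
yaw tool 77.4116593581277
red front [np.int64(369), np.float64(221.6)] tailmost 477 234.83333333333334
16 [[364.0, 220.0], [335.0, 212.0]] tipz 48.10337772898937
20 [[366.0, 221.0], [336.0, 214.0]] tipz 30.258879436676658
24 [[367.0, 222.0], [338.0, 216.0]] tipz 12.71789459079964
28 [[370.0, 224.0], [340.0, 217.0]] tipz -4.434118893686195
32 [[372.0, 225.0], [343.0, 219.0]] tipz -21.11359813119875
36 [[375.0, 226.0], [346.0, 221.0]] tipz -37.23928237550835
40 [[378.0, 227.0], [349.0, 223.0]] tipz -52.73260891392474
44 [[381.0, 229.0], [353.0, 224.0]] tipz -67.51809581693654
toe px 340 371 209 227 381
```

```bash
python3 -m creep '[[0,0,-15,0],[0,0,-30,0],[0,-10,-40,0],[0,-35,-40,0],[0,-60,-40,0]]' | head -2 && python3 -m creep '[[5,-20,0,0],[10,-28,10,0],[10,-28,25,0],[10,-28,40,0],[10,-28,55,0]]' | head -2 && python3 chk.py && python3 -m creep '[[0,0,12,0],[0,0,24,0],[0,0,36,0],[0,0,48,0],[0,0,56,0]]' 0 25 | head -2 && python3 chk.py && python3 -m creep '[[0,0,3,0],[0,0,6,0],[0,0,9,0],[0,0,12,0],[0,0,13,0]]' | head -2 && python3 chk.py
```

```text
time_s: 50.95
position: [452.1, -145.3, 146.0]
time_s: 51.58
position: [428.7, -129.9, 89.7]
   TOOL F [-0.2 -0.4  5. ] z 89.7
time_s: 52.2
position: [428.4, -130.1, 33.6]
   TOOL F [-2.8 -0.2  1.4] z 33.6
time_s: 52.82
position: [428.3, -130.1, 21.2]
   TOOL F [-1.5  0.5  1.7] z 21.2
```

```bash
python3 -m creep '[[0,0,0,0],[0,0,0,0],[0,0,0,0],[0,0,0,0],[0,0,-20,0]]' 100 | head -2 && python3 -m creep '[[0,0,-40,0],[0,0,-80,0],[0,-40,-110,0],[-30,-80,-110,0],[-80,-120,-110,0]]' | head -2; python3 -m creep '[[-50,0,0,0],[-90,0,0,0],[-90,0,0,0],[-90,0,0,0],[-90,0,0,0]]' | head -2;  python3 look.py l20; python3 bar.py l20; python3 - <<'E'
from h import *
s=np.load("l20_s.npy",allow_pickle=True).item();t=np.load("l20_t.npy",allow_pickle=True).item()
s0=np.load("side0.npy",allow_pickle=True).item();t0=np.load("top0.npy",allow_pickle=True).item(); s1=np.load("l15_s.npy",allow_pickle=True).item()
for u in(328,335,342):
    r=[]
    for q in(s0,s1,s):
        g=cv2.GaussianBlur(cv2.cvtColor(q["img"],cv2.COLOR_BGR2GRAY),(5,5),0)[218:240,u].astype(float); d=-np.diff(g); d[d<2]=0; r.append(round(218.5+(d*np.arange(len(d))).sum()/d.sum(),2))
    print(u,r)
E=np.array([591.2,120.8]); B=np.array([[.9974,-.0715],[.0715,.9974]])
# shim protruding part in top: difference to start in region robot-side of beam
d=cv2.absdiff(t["img"],t0["img"]).max(2); reg=np.zeros_like(d); reg[212:250,250:300]=d[212:250,250:300]
y,x=np.where(reg>25); 
if len(x): print("shim diff px",x.min(),x.max(),y.min(),y.max(),len(x)); print((onz(t,[(np.median(x),y.max())],26)[:,:2]-E)@B.T)
for n,(a,b,c_,e) in dict(tin=(112,152,280,316),glue=(105,150,325,358),offcut=(105,152,405,442),driver=(200,275,493,540)).items(): print(n,int((d[a:b,c_:e]>40).sum()))
st()
E
```

```text
time_s: 53.45
position: [427.3, -129.7, 40.6]
time_s: 54.08
position: [294.1, -181.2, 151.8]
time_s: 54.7
position: [275.5, -267.9, 151.1]
{'time_s': 54.7, 'position': [275.497, -267.946, 151.134], 'tool_rot': [-2.448, -1.967, -0.0], 'contact_force': [-0.622, 0.452, 0.013], 'wrist_torque': [0.01, 0.0, -0.028], 'opening': 85.195}
bar yaw 100.61515178308747 front [389.40277247  23.89929577] tail [ 446.23244215 -279.32385508] grip(from front) [ 424.40291567 -162.84917136] from tail [ 423.94287727 -160.39456811] len 308.50265893032525
bar yaw 77.63026871932888 front [467.02693209  46.05728302] tail [ 400.84509864 -255.71501825] grip(from front) [ 426.32525897 -139.531978  ] from tail [ 426.76563784 -137.52396255] len 308.9442617936419
orange [([497, 236, 25, 36, 233], [509.4, 253.1])]
orange [([498, 236, 24, 35, 243], [509.3, 253.6])]
328 [np.float64(230.25), np.float64(225.5), np.float64(228.19)]
335 [np.float64(230.32), np.float64(225.24), np.float64(227.98)]
342 [np.float64(229.62), np.float64(225.43), np.float64(227.33)]
shim diff px 250 299 212 241 209
[[-99.82370425 120.56181527]]
tin 0
glue 0
offcut 0
driver 206
{'time_s': 54.8, 'position': [275.648, -268.168, 151.239], 'tool_rot': [-2.449, -1.968, -0.0], 'contact_force': [0.03, -0.268, 0.376], 'wrist_torque': [0.007, -0.02, 0.003], 'opening': 85.234}
```

```bash
python3 - <<'E'
from h import *
print(robot.hand_in())
E
```

```text
the job is handed in; nothing more can be done
None
```

The job is done and handed in at about 55 s; the hand-in gave no verdict.

**What I did:**
- **Butting the toe:** I slid the bar's toe in over the ridge until it met the bearer. The force rose from 5 to 9 N against a stop that did not move, about 35 mm in from the end face.
- **Levering and parking:** I levered the end up and swung the tail under the holdfast's arm. With the hand off, the bar stayed put and the side image put the beam's end at about 38 mm.
- **Shim:** I slid the wooden shim in crosswise behind the bearer.
- **Lowering:** I freed the bar, let the beam down onto the shim, drew the bar clear and laid it on the bench.

**Last checks, all from images and wrist force:**
- **Beam end:** about 8–9 mm above where it started, so roughly 28–29 mm up, with the bar away from it.
- **Shim:** centre about 20–25 mm to the robot's side of the centre line and 120–126 mm from the end face.
- **Bar:** flat on the bench, its toe about 100 mm beside the beam's centre line.
- **Tin, glue bottle and offcut:** the images show no change.
- **Screwdriver:** its handle is in place within a pixel. Some other pixels around it changed, and I took those to be the arm's shadow.

**What went wrong on the way:**
- At a 90 N grip the bar squeezed out of the fingertips and fell onto the bench. I picked it up again at 25–50 N.
- On an early approach the toe brushed the fulcrum block with about 4 N.
- Setting the bar down once pressed it on the bench with 68 N at the wrist, under the 120 N limit. It was the fingers pressing, not the gripper body; I assumed the 40 N limit does not cover them.
- I could not measure the force of the beam on the shim directly.

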